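# Lower the six-bottle carrier into the dry bath by its handle

## Task

Pick up the larger sample carrier, the one holding six bottles, by its overhead handle and lower it into the open well of the white dry bath, until it stands flat on the well's floor; keep it upright all the way and let go only once it stands there. Leave the small two-bottle carrier standing where it is.

Things in the scene. Friction and masses are not known exactly. Their poses are not given: they have to be found in the camera images.
- big_handle (a point): Middle of the large carrier's handle: a level round steel bar along y, 12 mm thick, 120 mm long, its axis 120 mm above the underside, on an upright at each end. Open steel tray 84 mm (x) by 120 mm (y), walls 35 mm high, two rows of three fixed capped amber bottles (tops 65 mm up), clear space between them and the bar. z up. Loose, 0.35 to 0.7 kg; a half turn looks the same.
- small_handle (a point): Middle of the small carrier's handle bar (along y, 105 mm above the underside): same make, tray 46 mm (x) by 84 mm (y), only two bottles, loose. Stays where it is. The two carriers and the bath stand side by side in any left-to-right order, each with a jar, beaker or brass weight (up to 65 mm high) beyond it.
- well (a point): Centre of the floor of the dry bath's open well, axes those of the bath, z up. Fixed white housing, 220 mm (x) by 194 mm (y), 65 mm high, 77 mm at the knob on the panel at its -x end. Aluminium-lined well 124 mm (x) by 160 mm (y), floor 20 mm above the table and 45 mm below the housing's top. The large carrier fits with 20 mm to spare per side when its axes lie along these.
Not all that is in view belongs to the job. Leave any red or yellow look-alike of the part that bears big_handle alone.

How it is judged:
On the way, in this order (a step that is already met when the one before it is completed fails the run):
1. the large carrier is lifted clear of the table by its handle (height (world z) of big_handle above 0.17 m and distance between the grasp point and big_handle below 0.05 m and contact force between the fingers and big above 0.5 N), for 0.1 s.
2. it is lowered onto the floor of the well while still held (horizontal distance between big_handle and well below 0.032 m and z of big_handle in the frame of well below 0.13 m and contact force between the fingers and big above 0.5 N), for 0.05 s.
At the end, for the whole second after the job is handed in: The large carrier stands at rest on the floor of the well, level within 6 degrees, the middle of its handle within 32 mm of the well's centre seen from above and less than 126 mm above the well's floor; the small carrier stands upright within 30 mm of where it began (horizontal distance between big_handle and well below 0.032 m and z of big_handle in the frame of well below 0.126 m and angle between each of big_handle, small_handle's own z axis and vertical below 0.1 rad and linear speed of big below 0.02 m/s and distance of small_handle from where it was at the start of the episode below 0.03 m); the robot touches nothing.
It fails at once if the large carrier is tipped by more than 35 degrees (angle between big_handle's own z axis and vertical above 0.61 rad).
It fails at once if the small carrier is tipped, or moved by more than 30 mm (angle between small_handle's own z axis and vertical above 0.61 rad or distance of small_handle from where it was at the start of the episode above 0.03 m).
It also fails if it takes over 45 s, if anything falls off the work surface, if the arm or the gripper's body presses on something with over 40 N, if the wrist force passes 120 N, or if a joint passes its speed limit or range.

## Robot

A 6-joint arm with a two-finger parallel gripper is mounted at the origin on the work surface. World frame = base frame: x ahead of the robot, y to its left, z up, the work surface at z = 0. Lengths are in m, angles in rad, forces in N, time in s.
With the tool pointing down it reaches from about 0.3 to 0.775 m from the base axis. Payload 14.6 kg.
Tool frame: the origin (TCP) lies between the finger pads; the fingertips stand 25 mm ahead of it and the grasp point (between the pads) lies 6 mm ahead of it; z points along the fingers, y is the direction in which the jaws open and shut (so a half turn about z gives the same grasp; the last joint's range is limited). The gripper opens to 94 mm and grips with 3 to 60 N. Pads are 16 mm wide; open, the fingers measure 119 mm over their backs; the gripper's body (75 mm by 177 mm) begins 78 mm behind the grasp point.
Start: joints at [1.272, 0.3, 1.521, -0, 1.321, -0.067], TCP at [0.126, 0.535, 0.23] pointing down, gripper open.
Joint ranges: [-3.03, 3.03], [-0.79, 2.21], [0.23, 2.52], [-1.04, 4.18], [0, 3.07], [-2.55, 2.55]. Speed limits (rad/s): [2.22, 2.22, 2.57, 3.14, 3.14, 3.14].

## Interface

Orientations are given as a unit quaternion [x, y, z, w].
In Python, from station import manip, open_gripper, close, planner, sensors, viewer gives the robot as it stands. Calls block until the motion is done:
- manip.move_ptp(position, orientation): joint-space move of the TCP to a pose.
- manip.line_to(position, frame=None, vel=0.15, until_force=None): straight line of the TCP; frame=None keeps the orientation; vel is the mean speed in m/s. With until_force (N) it stops when the force on the tool has changed by that much, and returns True; else False.
- manip.move_joints(angles): joint-space move.
- open_gripper() and close(): open the fingers fully, or close them until they stop; the grip force is fixed at half the most.
- manip.pause(seconds).
- planner.ik(position, orientation): joint angles nearest the present ones, or None.
- sensors.sense(): the state.
- viewer.camera(name): name is "scene" or "top" or "wrist"; returns a dict with "img" (420x560x3 uint8, red, green, blue), "K" (3x3 intrinsics, pixels), "cam_to_world" (4x4, takes a point from camera to world coordinates). Camera axes: x right, y up, looking along -z (the intrinsics and any distortion apply to the point x, -y, -z); pixel columns grow to the right and rows downward; lengths in m; the calibration is good to about 2 mm. A picture is of the moment at which its call begins. There is no depth.
A pose or a line that the arm cannot do raises manip.Unreachable and nothing moves.
- manip.finish_job(): hands the job in, once; it reports no verdict.
The state is a dict: "clock": time; "joints": joint angles; "qd": joint speeds; "joint_efforts": joint torques, N m; "position": TCP position; "tcp_rot": TCP orientation; "contact_force": force on the tool from outside, world axes, zero at the start; "ft_torque": the same for the moment, N m; "finger_gap": finger opening in m.
Only numpy, scipy, OpenCV 4.12 (cv2) and the standard library are available. Lean on these libraries where they do the work, as an engineer would, in place of code of your own. Each camera call takes 0.05 s, during which the arm holds its last target. There are 200 camera calls.

## Working session

There is one attempt and no reset: what is moved stays moved. The work goes in short steps, each a Python script; the robot and the scene stay as the last script left them, time stands still between calls to the robot, and variables do not carry over. Pictures are saved under pics/ and viewed, about 8 in all and at most 12, crops included, and the job is handed in when it is done.

```bash
ls; mkdir -p pics; python3 - <<'E'
from station import viewer,sensors
import cv2,numpy as np
for n in("scene","top"):
    c=viewer.camera(n); cv2.imwrite(f"pics/{n}0.png",c["img"][...,::-1]); print(n,c["K"].round(1).tolist(),c["cam_to_world"].round(4).tolist(),[k for k in c])
s=sensors.sense();print(s["clock"],s["position"],s["tcp_rot"],s["finger_gap"])
E
```

```text
pics
scene [[388.6, 0.0, 278.2], [0.0, 388.6, 212.9], [0.0, 0.0, 1.0]] [[0.8019, -0.4258, 0.4191, 0.8145], [0.5973, 0.5896, -0.5437, -0.4182], [-0.0156, 0.6863, 0.7271, 0.6711], [0.0, 0.0, 0.0, 1.0]] ['img', 'K', 'cam_to_world']
top [[450.4, 0.0, 283.1], [0.0, 450.4, 210.0], [0.0, 0.0, 1.0]] [[0.0091, 0.9846, -0.1745, 0.3283], [-0.9996, 0.0138, 0.0254, 0.0172], [0.0274, 0.1741, 0.9843, 1.0713], [0.0, 0.0, 0.0, 1.0]] ['img', 'K', 'cam_to_world']
0.1 [0.12628825 0.53509646 0.22995121] [ 1.15611336e-01  9.93294396e-01 -5.02723630e-04 -9.36321511e-05] 0.09413191218262501
```

View pics/top0.png

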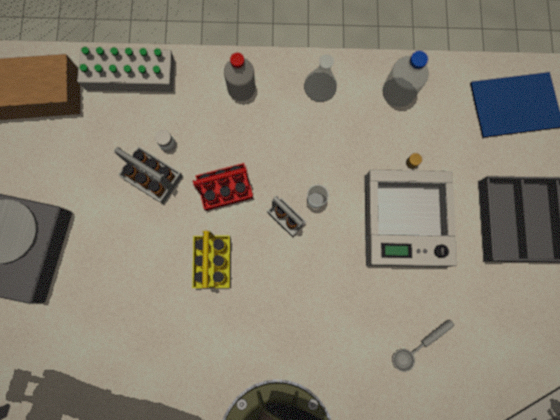

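View pics/scene0.png

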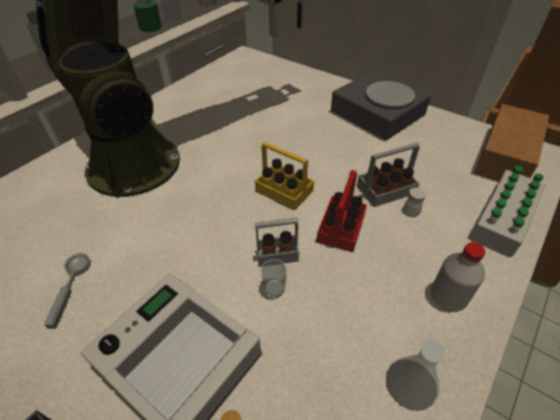

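The top view shows four possible targets:
- Grey six-bottle carrier at about (150,172).
- Red six-bottle look-alike at (223,187).
- Yellow six-bottle look-alike at (212,262).
- Small grey two-bottle carrier at (286,213).

By the description, the target is the steel-grey six-bottle carrier at (150,172). The bath is at (411,218), with its knob at (441,251). I'll check both in one enlarged crop.

```bash
cat > h.py <<'E'
import numpy as np,cv2
from station import viewer
def shot(n,path,boxes=None,z=1):
    c=viewer.camera(n); im=c["img"][...,::-1]
    if boxes: im=np.hstack([cv2.resize(im[b:b+h,a:a+w],None,fx=z,fy=z,interpolation=cv2.INTER_CUBIC) for a,b,w,h in boxes])
    cv2.imwrite(path,im); return c
def ray(c,u,v,z):
    K,T=c["K"],c["cam_to_world"]
    d=T[:3,:3]@np.array([(u-K[0,2])/K[0,0],-(v-K[1,2])/K[1,1],-1]); o=T[:3,3]
    return o+d*(z-o[2])/d[2]
def proj(c,p):
    K,T=c["K"],c["cam_to_world"]
    q=T[:3,:3].T@(np.array(p)-T[:3,3]); return K[0,0]*q[0]/-q[2]+K[0,2],K[1,1]*q[1]/q[2]+K[1,2]
E
python3 -c "
from h import *
shot('top','pics/t1.png',[(100,130,100,85),(360,160,100,115)][:1],8)
i=cv2.imread('pics/t1.png');j=cv2.imread('pics/top0.png')
a=cv2.resize(j[135:215,105:195],None,fx=4.4,fy=4.4,interpolation=2);b=cv2.resize(j[160:280,360:460],None,fx=4,fy=4,interpolation=2)
o=np.zeros((480,800,3),np.uint8);o[:a.shape[0],:a.shape[1]]=a;o[:,400:800]=b;cv2.imwrite('pics/t1.png',o)"
```

```text
(no output)
```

View pics/t1.png

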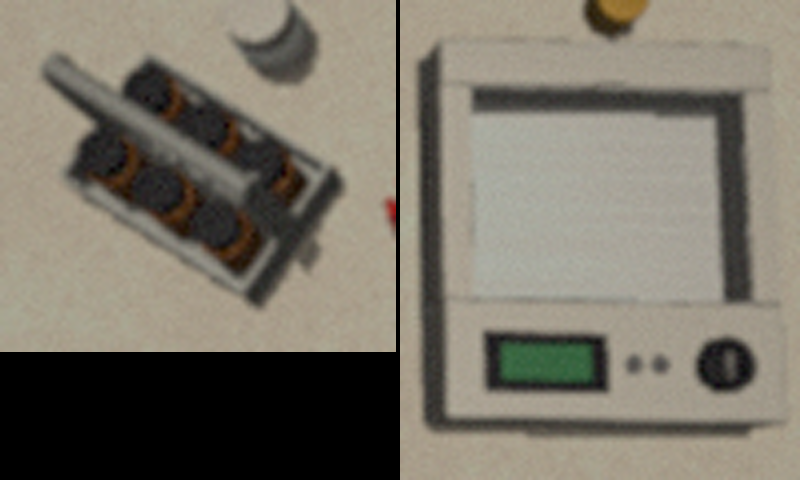

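The crop confirms the target: a grey steel carrier with six amber bottles. Its handle runs from (117.5,150.2) to (160.2,177.7) in image pixels. The bath's well opening has its rim corners at about (377.8,182), (446,183), (447,235) and (378,235), with the panel and knob on the robot's side.

```bash
python3 - <<'E'
from h import *
from station import planner,sensors
from scipy.spatial.transform import Rotation as R
c=viewer.camera("top")
a=ray(c,117.5,150.2,.122);b=ray(c,160.2,177.7,.122);print("handle",a,b,(a+b)/2,np.linalg.norm(a-b),np.degrees(np.arctan2(*(b-a)[[1,0]])))
H=[ray(c,*p,.065) for p in[(370,170.5),(452,171.25),(456.2,265),(371.2,264.5)]]
W=[ray(c,*p,.065) for p in[(377.8,182),(446,183),(447,235),(378,235)]]
for n,Q in(("H",H),("W",W)):
    Q=np.array(Q);print(n,Q.round(4).tolist(),Q.mean(0),[np.linalg.norm(Q[i]-Q[i-1]).round(4) for i in range(4)])
    for i,j in((0,1),(3,2),(3,0),(2,1)):d=Q[j]-Q[i];print(np.degrees(np.arctan2(d[1],d[0])).round(1))
E
```

```text
handle [0.62321953 0.35337338 0.122     ] [0.56336339 0.25793885 0.122     ] [0.59329146 0.30565612 0.122     ] 0.11265215432545317 -122.09576445952108
H [[0.6024, -0.2094, 0.065], [0.6037, -0.4015, 0.065], [0.3866, -0.3987, 0.065], [0.3857, -0.2068, 0.065]] [ 0.49460041 -0.30409408  0.065     ] [np.float64(0.2167), np.float64(0.1921), np.float64(0.2172), np.float64(0.1919)]
-89.6
-89.7
-0.7
-0.7
W [[0.5753, -0.2269, 0.065], [0.5754, -0.3858, 0.065], [0.4541, -0.3815, 0.065], [0.4522, -0.2239, 0.065]] [ 0.51424574 -0.30453276  0.065     ] [np.float64(0.1231), np.float64(0.159), np.float64(0.1213), np.float64(0.1576)]
-90.0
-89.3
-1.4
-2.0
```

```bash
cat >> h.py <<'E'
from scipy.spatial.transform import Rotation as R
def down(yaw): # tool z down, tool y along world angle yaw (rad)
    y=np.array([np.cos(yaw),np.sin(yaw),0]);z=np.array([0,0,-1.]);return R.from_matrix(np.c_[np.cross(y,z),y,z]).as_quat()
E
python3 - <<'E'
from h import *
from station import planner,sensors,manip,open_gripper
for k in(0,np.pi):
    for p,y in(((.593,.3055,.26),-.561),((.593,.3055,.128),-.561),((.593,.3055,.31),-.561),((.514,-.3045,.31),-.016),((.514,-.3045,.148),-.016)):
        q=planner.ik(np.array(p),down(y+k));print(k,p,None if q is None else np.round(q,2))
best=None
k=np.pi if abs(planner.ik([.514,-.3045,.31],down(-.016))[5])>abs(planner.ik([.514,-.3045,.31],down(-.016+np.pi))[5]) else 0
print("k",k)
manip.move_ptp([.593,.3055,.25],down(-.561+k))
s=sensors.sense();print(s["clock"],s["position"])
c=shot("wrist","pics/w1.png")
print([np.round(proj(c,p),1) for p in([.593,.3055,.12],[.6232,.3534,.12],[.5634,.2579,.12])])
E
```

```text
0 (0.593, 0.3055, 0.26) [ 0.42  0.55  1.1  -0.    1.49  0.98]
0 (0.593, 0.3055, 0.128) [ 0.42  0.65  1.25 -0.    1.24  0.98]
0 (0.593, 0.3055, 0.31) [ 0.42  0.54  1.01 -0.    1.6   0.98]
0 (0.514, -0.3045, 0.31) [-0.6   0.36  1.25 -0.    1.52 -0.58]
0 (0.514, -0.3045, 0.148) [-0.6   0.48  1.47 -0.    1.19 -0.58]
3.141592653589793 (0.593, 0.3055, 0.26) [ 0.42  0.55  1.1  -0.    1.49 -2.16]
3.141592653589793 (0.593, 0.3055, 0.128) [ 0.42  0.65  1.25 -0.    1.24 -2.16]
3.141592653589793 (0.593, 0.3055, 0.31) [ 0.42  0.54  1.01 -0.    1.6  -2.16]
3.141592653589793 (0.514, -0.3045, 0.31) None
3.141592653589793 (0.514, -0.3045, 0.148) NoneTraceback (most recent call last):
  File "<stdin>", line 7, in <module>
TypeError: 'NoneType' object is not subscriptable
```

k=0 works at every pose.

```bash
python3 - <<'E'
from h import *
from station import sensors,manip
manip.move_ptp([.593,.3055,.25],down(-.561))
s=sensors.sense();print(s["clock"],s["position"])
c=shot("wrist","pics/w1.png")
np.savez("w1.npz",K=c["K"],T=c["cam_to_world"])
print([np.round(proj(c,p),1) for p in([.593,.3055,.12],[.6232,.3534,.12],[.5634,.2579,.12])])
E
```

```text
2.0833 [0.59240279 0.3064182  0.25010189]
[array([277.9, 210.3]), array([278.3, 149.2]), array([278. , 264.5])]
```

View pics/w1.png

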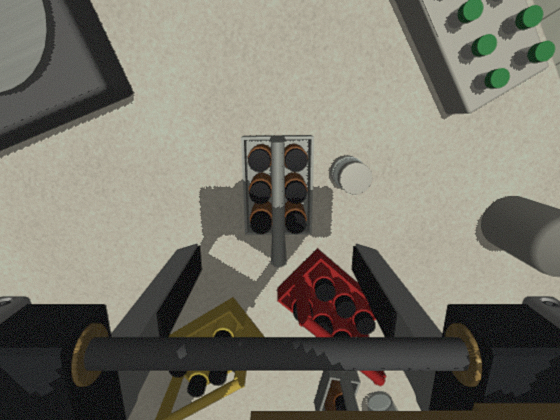

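The wrist view shows the bar upright in the image at column 278, rows about 139–264, so side position and yaw match the prediction. The middle is about 3–4 mm farther along the bar than I estimated. The red and yellow carriers are clear of the fingers. Grasping now.

```bash
python3 - <<'E'
from h import *
from station import sensors,manip,close
P=lambda t:print(t,(lambda s:(round(s["clock"],2),s["position"].round(4),np.round(s["contact_force"],1),round(s["finger_gap"],4)))(sensors.sense()))
print(manip.line_to([.595,.3085,.126],vel=.12,until_force=8));P("down")
close();P("closed")
manip.line_to([.595,.3085,.145],vel=.05);P("up a bit")
manip.line_to([.595,.3085,.31],vel=.1);manip.pause(.3);P("up")
c=shot("wrist","pics/w2.png")
E
```

```text
False
down (3.32, array([0.5953, 0.3086, 0.127 ]), array([-0.4, -0.3, -0.4]), 0.0942)
closed (4.56, array([0.5952, 0.3084, 0.126 ]), array([ 1.1, -1.1, -0.2]), 0.0111)
up a bit (5.09, array([0.5949, 0.3085, 0.145 ]), array([ 0.6, -0.6, -6.7]), 0.011)
up (7.19, array([0.595 , 0.3085, 0.3099]), array([-0.4,  0.7, -5.9]), 0.0112)
```

View pics/w2.png

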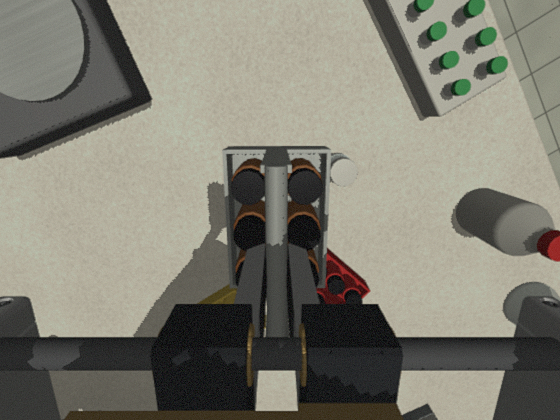

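The carrier is held (about 6 N of weight, gap 11 mm) and hangs level in line with the fingers. Next I carry it over the bath.

```bash
python3 - <<'E'
from h import *
from station import sensors,manip
P=lambda t:print(t,(lambda s:(round(s["clock"],2),s["position"].round(4),s["tcp_rot"].round(3),np.round(s["contact_force"],1),round(s["finger_gap"],4)))(sensors.sense()))
manip.line_to([.514,-.3045,.31],frame=down(-.016),vel=.13);P("over")
manip.line_to([.514,-.3045,.235],vel=.08);manip.pause(.2);P("low")
c=shot("top","pics/t2.png",[(340,150,130,130)],4.5)
E
```

```text
over (12.15, array([ 0.514 , -0.3044,  0.31  ]), array([0.713, 0.701, 0.   , 0.   ]), array([ 0.7, -0.7, -5.5]), 0.0112)
low (13.43, array([ 0.5141, -0.3046,  0.2354]), array([0.713, 0.701, 0.   , 0.   ]), array([-0.3,  0.4, -6.8]), 0.0107)
```

View pics/t2.png

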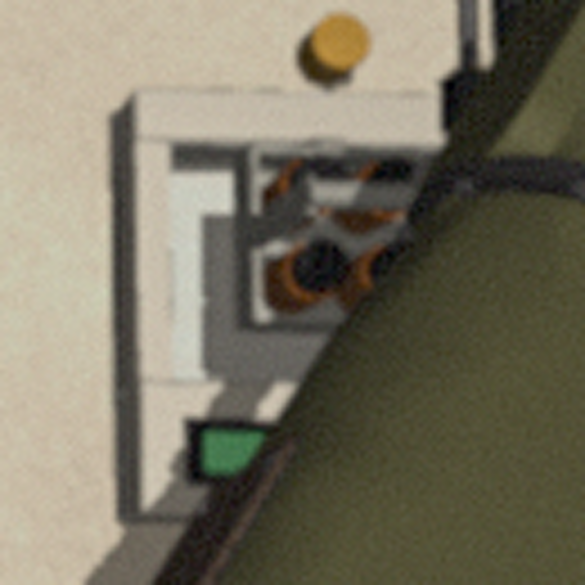

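The tray's left wall runs from about (395.1,182.9) to (393.3,222.2) in image pixels, at z≈0.144. I'll compare that with where it should be, and get the wrist view too.

```bash
python3 - <<'E'
from h import *
c=viewer.camera("top")
for p in((395.1,182.9),(393.3,222.2)):print(ray(c,*p,.144))
w=shot("wrist","pics/w3.png")
for x,y in((62,80),(62,-80),(-62,80),(-62,-80)):
    print((x,y),np.round(proj(w,[.514+x/1e3,-.3045+y/1e3,.065])))
E
```

```text
[ 0.55449857 -0.24470257  0.144     ]
[ 0.46984006 -0.23798525  0.144     ]
(62, 80) [338. 120.]
(62, -80) [333. 267.]
(-62, 80) [213. 122.]
(-62, -80) [224. 269.]
```

View pics/w3.png

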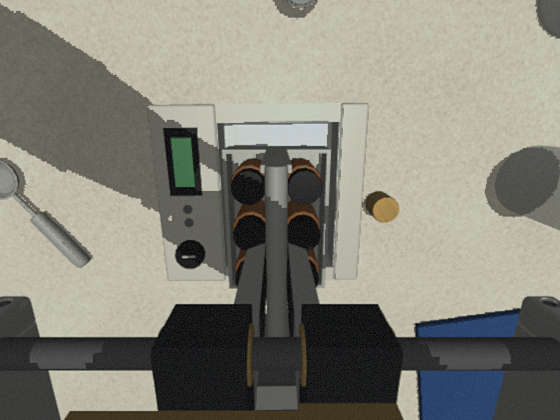

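The measured tray centre is about (0.512, −0.301), within about 3 mm of the well centre, and the wrist view shows even gaps on both sides. Lowering until contact.

```bash
python3 - <<'E'
from h import *
from station import sensors,manip
P=lambda t:print(t,(lambda s:(round(s["clock"],2),s["position"].round(4),np.round(s["contact_force"],1),round(s["finger_gap"],4)))(sensors.sense()))
print(manip.line_to([.515,-.3065,.165],vel=.06,until_force=8));P("a")
print(manip.line_to([.515,-.3065,.140],vel=.02,until_force=4));P("b")
manip.pause(.3);P("c")
E
```

```text
False
a (14.9, array([ 0.5152, -0.3066,  0.1655]), array([-0.2,  0.8, -6.4]), 0.011)
True
b (15.8, array([ 0.5151, -0.3066,  0.1457]), array([ 0.6, -1. ,  6.1]), 0.0111)
c (16.1, array([ 0.5151, -0.3066,  0.1457]), array([ 1. , -0.8,  5.9]), 0.0112)
```

Contact came at TCP z=0.1457, against 0.146 expected for the well floor. Release, back off and check.

```bash
python3 - <<'E'
from h import *
from station import sensors,manip,open_gripper
P=lambda t:print(t,(lambda s:(round(s["clock"],2),s["position"].round(4),np.round(s["contact_force"],1),round(s["finger_gap"],4)))(sensors.sense()))
open_gripper();P("open")
manip.line_to([.515,-.3065,.26],vel=.1);P("up")
w=shot("wrist","pics/w4.png")
print([np.round(proj(w,[.514,-.3045+d,.14])) for d in(.06,0,-.06)])
manip.line_to([.40,-.10,.35],vel=.2)
manip.move_ptp([.126,.535,.30],down(-.25));P("away")
a=viewer.camera("top")["img"];b=viewer.camera("scene")["img"]
a=cv2.resize(a[150:290,240:480],None,fx=2.4,fy=2.4,interpolation=2)[:330];b=b[100:400,60:440]
o=np.zeros((600,800,3),np.uint8);o[:a.shape[0],:a.shape[1]]=a;o[300:600,420:800]=b;cv2.imwrite("pics/f.png",o[...,::-1])
E
```

```text
open (17.42, array([ 0.5144, -0.306 ,  0.1444]), array([ 1.5, -0.4,  0.5]), 0.0941)
up (18.73, array([ 0.5148, -0.3064,  0.2593]), array([ 0.5,  0.2, -0.1]), 0.0939)
[array([276., 144.]), array([277., 212.]), array([278., 272.])]
away (22.65, array([0.1267, 0.5348, 0.3001]), array([-0. , -0.1, -0.6]), 0.0942)
```

View pics/f.png

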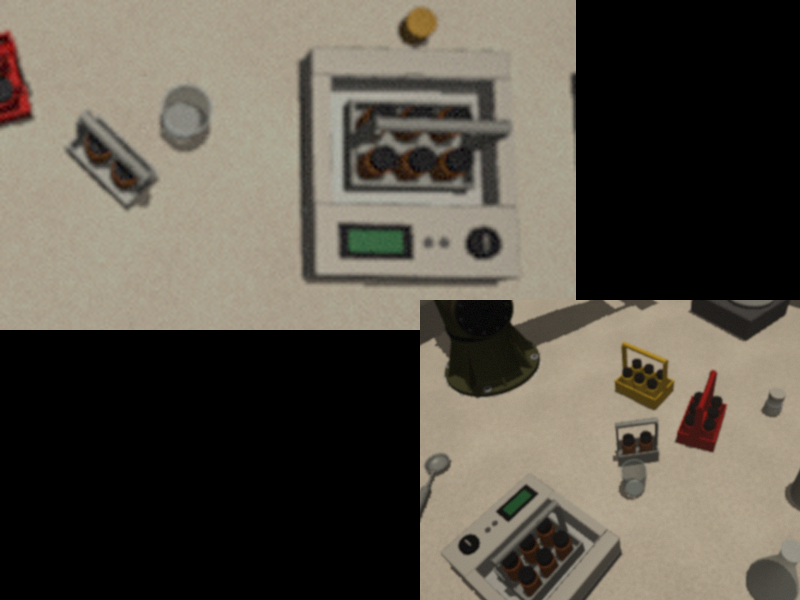

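View pics/w4.png

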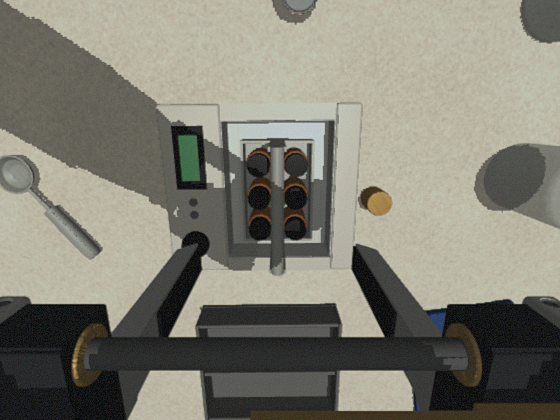

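The carrier stands flat and centred in the well. Its handle is at columns 277–278, rows about 142–273, against a prediction of 144–272. The small carrier hasn't moved and the arm is clear of everything.

```bash
python3 -c "
from station import manip
manip.pause(.3);manip.finish_job()"
```

```text
the job is handed in; nothing more can be done
```

The grey six-bottle carrier is standing in the dry bath's well, and I handed the job in at about 23 s on the robot's clock. `finish_job()` gives no verdict, so the result below rests on my own checks.

- **What I did:** I gripped the carrier by its handle and lifted it to a TCP height of 0.31 m. I carried it over the other items to the bath, turning it to line up with the well. I lowered it until it touched the floor, at TCP z = 0.1457 m against 0.146 m expected, then opened the gripper and moved the arm away.
- **Large carrier:** The last wrist picture shows the handle within a few millimetres of the well centre, and the carrier looks level.
- **Small carrier:** It appears in the same place and upright in the last top and scene pictures. I judged this by eye and did not measure it.
- **Contact:** The gripper touched nothing at the end, with a leftover force reading below 1 N.
- **Small disagreement:** My first estimate of the handle's middle was about 4 mm short along the bar. I corrected it from the wrist view before gripping, and no later check failed.

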